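# Lay up a spacer stack on a spring stage, pressing each plate flat

## Robot

A 6-joint arm with a two-finger parallel gripper is mounted at the origin on the work surface; the furniture and walls round the work are solid. World frame = base frame: x ahead of the robot, y to its left, z up, the work surface at z = 0. Lengths are in m, angles in rad, forces in N, time in s.
With the tool pointing down it reaches from about 0.375 to 0.9 m from the base axis. Payload 3.1 kg.
Tool frame: the origin (TCP) lies between the finger pads; the fingertips stand 11 mm ahead of it and the grasp point (between the pads) lies 8 mm behind it; z points along the fingers, y is the line along which they close (so a half turn about z gives the same grasp; the last joint's range is limited). The gripper opens to 87 mm and grips with 3 to 60 N. Pads are 19 mm wide; open, the fingers measure 117 mm over their backs; the gripper's body (75 mm by 190 mm) begins 51 mm behind the grasp point.
Start: joints at [1.02, 0.527, 1.433, -0, 1.181, -0.178], TCP at [0.228, 0.582, 0.234] pointing down, gripper open.
Joint ranges: [-3.08, 3.08], [-0.75, 2.2], [0.22, 2.44], [-1.43, 4.57], [0, 2.65], [-2.85, 2.85]. Speed limits (rad/s): [2.79, 2.79, 3.14, 3.14, 3.14, 3.14].

## Interface

Orientations are given as a unit quaternion [x, y, z, w].
In Python, from rig import readout, optics, manip gives the robot as it stands.
- The arm moves only by the tool step_arm, never from a script. Its argument "plan" is a list of rows, each a list of 7 numbers: the shift along the tool's x, y, z in m, then the turn, a rotation vector about the tool's x, y, z in degrees, then the opening, from -1 (shut) to 1 (fully open). A call has 1 to 10 rows; each row shifts and turns the commanded pose from where the row before left it, along the tool's axes as they then stand; what a row does not reach is not made up. A row lasts 1/12 s, in which the tool goes at most 41.7 mm and 7.16 degrees, less where a joint would pass 70% of its speed; a pose out of reach is approached as far as the arm can. A call is refused whole if a number of a shift passes 0.0417 or a number of a turn 7.16, either way. A call with a gripper value outside its range is refused whole. The fingers move at their own pace and stop on an object; "squeeze" is the grip in N (left out, the last holds). Time passes only in rows, so rows that do not move let the fingers close. It gives the time, the measured TCP pose, the force, the opening and the grip force at its end, in the units of the state.
- readout.get_state(): the state, without advancing time (a new reading comes with each control period).
- optics.capture(name): name is "scene" or "top"; returns a dict with "pixels" (384x512x3 uint8, red, green, blue), "mtx" (3x3 intrinsics, pixels), "R" (3x3) and "t" (3): a world point X has camera coordinates R X + t. Camera axes: x right, y down, z forward; pixel columns grow to the right and rows downward; lengths in m; the calibration is good to about 2 mm. A picture is of the moment at which its call begins. There is no depth.
- manip.close_job(): hands the job in; it is judged then, once.
The state is a dict: "clock": time; "joint_pos": joint angles; "joint_velocities": joint speeds; "joint_efforts": joint torques, N m; "ee_pos": TCP position; "tcp_rot": TCP orientation; "contact_force": force on the tool from outside, world axes, zero at the start; "torque": the same for the moment, N m; "finger_gap": opening from 0.0 (shut) to 1.0 (fully open); "finger_force": force on a finger pad.
Only numpy, scipy, OpenCV 4.12 (cv2) and the standard library are available. Lean on these libraries where they do the work, as an engineer would, in place of code of your own. Each camera call takes 0.05 s, during which the arm holds its last target. There are 200 camera calls.

## Task

A stack of spacer plates is being laid up on the spring stage, and the first plate already lies on it. With the gripper's fingers press that plate down until the stage bottoms, to feel that it lies flat, and let it come up again; then lay the smallest loose plate flat on the middle of it, square with it, let go, and press this plate fully down and release it in the same way. Leave the large spare plate, the dish and the pen where they are.

Things in the scene. Friction and masses are not known exactly. Their poses are not given: they have to be found in the camera images.
- stage: Spring stage, fixed to the bench: dark steel housing 90 (x) x 140 (y) mm, 26 mm high, with a seat on two springs above it. Origin at the centre of its underside on the bench; z up. Its long side points roughly away from the robot; place and yaw vary. A shut cardboard carton, fixed on the bench between the robot and the stage, is an obstacle: 230 mm high, covering x 0.21 to 0.48, y -0.21 to 0.015.
- seat_top (a point): Centre of the top face of the stage's seat, an aluminium slab 66 (x) x 116 (y) x 10 mm, 46 mm above the bench when up; axes as the stage's. It moves down with the seat.
- seat (a joint): How far the seat is pressed down, m: 0 up, 0.008 at its lower stop. It only slides straight down. It stays up under the plates' weight, begins to sink at a push of 3 to 5 N and reaches the stop at about 8 to 11 N (stiffness 700 N/m); it springs back when let go.
- base_plate: White plastic spacer plate with rounded edges, 70 (x) x 120 (y) x 12 mm, about 140 g, lying loose on the seat from the start, its long side nearly along the seat's (up to 4 mm and 0.06 rad off). Origin at the centre of its underside, z up; its top face is at z = +12 mm.
- small_plate: White plastic spacer plate, the smallest, 44 (x) x 80 (y) x 14 mm, about 80 g, loose, flat on the bench to the robot's left of the stage. Origin at the centre of its underside, z up. Grasp it from above across its 44 mm width, along its x axis.
- spare_plate: White plastic spare plate, the largest, 76 (x) x 126 (y) x 12 mm, flat on the bench near the small plate, nearer to the robot or farther away than that. Not used. Origin at the centre of its underside, z up.
- petri_dish: Closed round dish, 90 mm across, 15 mm high, on the bench to the right of the carton. Bystander. Origin at the centre of its underside.
- pen: Marker pen lying on the bench to the left of the carton, 138 mm long along its y, 15 mm high. Bystander. Origin under its middle.
Mind the look-alikes: they are no part of the job. What is shaped like the base_plate but green is not meant.

How it is judged:
On the way, in this order (a step that is already met when the one before it is completed fails the run):
1. the first plate, alone on the seat, is pressed by the fingers until the seat is down (at least 6.5 of its 8 mm) (value of joint seat above 0.0065 m and contact force between the fingers and base_plate above 3 N and height (world z) of small_plate below 0.03 m and x of base_plate in the frame of seat_top between -0.012 and 0.012 m and y of base_plate in the frame of seat_top between -0.012 and 0.012 m and angle between the y axis of base_plate and the y axis of seat_top, either way round below 0.17 rad and z of base_plate in the frame of seat_top between -0.0025 and 0.0025 m and angle between base_plate's own z axis and vertical below 0.05 rad), for 0.2 s.
2. the small plate lies flat on the middle of the first plate, let go, and the seat is up (value of joint seat below 0.002 m and x of small_plate in the frame of base_plate between -0.008 and 0.008 m and y of small_plate in the frame of base_plate between -0.012 and 0.012 m and z of small_plate in the frame of base_plate between 0.01 and 0.0145 m and angle between the y axis of small_plate and the y axis of base_plate, either way round below 0.12 rad and angle between each of small_plate, base_plate's own z axis and vertical below 0.05 rad and x of base_plate in the frame of seat_top between -0.012 and 0.012 m and y of base_plate in the frame of seat_top between -0.012 and 0.012 m and angle between the y axis of base_plate and the y axis of seat_top, either way round below 0.17 rad and z of base_plate in the frame of seat_top between -0.0025 and 0.0025 m and contact force between the fingers and small_plate below 0.05 N), for 0.2 s.
3. the small plate is pressed by the fingers until the seat is down again (at least 6.5 of its 8 mm) (value of joint seat above 0.0065 m and contact force between the fingers and small_plate above 3 N and x of small_plate in the frame of base_plate between -0.008 and 0.008 m and y of small_plate in the frame of base_plate between -0.012 and 0.012 m and z of small_plate in the frame of base_plate between 0.01 and 0.0145 m and angle between the y axis of small_plate and the y axis of base_plate, either way round below 0.12 rad and angle between each of small_plate, base_plate's own z axis and vertical below 0.05 rad and x of base_plate in the frame of seat_top between -0.012 and 0.012 m and y of base_plate in the frame of seat_top between -0.012 and 0.012 m and angle between the y axis of base_plate and the y axis of seat_top, either way round below 0.17 rad and z of base_plate in the frame of seat_top between -0.0025 and 0.0025 m), for 0.2 s.
At the end, for the whole second after the job is handed in: The seat is up again (within 2 mm); the first plate lies flat on it within 12 mm of its centre each way and 0.17 rad; the small plate lies flat on the first, within 8 mm of its centre across the width and 12 mm along the length and turned less than 0.12 rad; all at rest (value of joint seat below 0.002 m and x of small_plate in the frame of base_plate between -0.008 and 0.008 m and y of small_plate in the frame of base_plate between -0.012 and 0.012 m and z of small_plate in the frame of base_plate between 0.01 and 0.0145 m and angle between the y axis of small_plate and the y axis of base_plate, either way round below 0.12 rad and angle between each of small_plate, base_plate's own z axis and vertical below 0.05 rad and x of base_plate in the frame of seat_top between -0.012 and 0.012 m and y of base_plate in the frame of seat_top between -0.012 and 0.012 m and angle between the y axis of base_plate and the y axis of seat_top, either way round below 0.17 rad and z of base_plate in the frame of seat_top between -0.0025 and 0.0025 m and linear speed of each of small_plate, base_plate below 0.02 m/s); the robot touches nothing.
It fails at once if the spare plate is moved more than 30 mm (distance of spare_plate from where it was at the start of the episode above 0.03 m).
It fails at once if the dish or the pen is moved more than 30 mm (distance of any of petri_dish, pen from where it was at the start of the episode above 0.03 m).
It also fails if it takes over 61 s, if anything falls off the work surface, if the arm or the gripper's body presses on something with over 40 N, if the wrist force passes 120 N, or if a joint passes its speed limit or range.

## Working session

There is one attempt and no reset: what is moved stays moved. The work goes in short steps, Python scripts to look and compute and a tool call to move; the robot and the scene stay as the last step left them, time stands still between calls to the robot, and variables do not carry over. Pictures are saved under pics/ and viewed, at most 10 in all, crops included, and the job is handed in when it is done.

Besides the shell and the picture viewer there is one more tool, called as name(argument=value, ...), one argument or row to a line, values as JSON. step_arm: Moves the arm, as the interface text tells. Its arguments: {"type":"object","properties":{"plan":{"type":"array"},"squeeze":{"type":"number"}},"required":["plan"]}

```bash
mkdir -p pics
python3 - <<'E'
from rig import readout, optics
import cv2
s=readout.get_state(); print(s['ee_pos'],s['tcp_rot'],s['finger_gap'],s['contact_force'],s['clock'])
for n in('scene','top'):
    c=optics.capture(n); cv2.imwrite(f'pics/{n}0.png',c['pixels'][:,:,::-1]); print(n,c['mtx'].tolist(),(-c['R'].T@c['t']).round(3),c['R'].round(3).tolist())
E
```

```text
[0.22721819 0.58147429 0.23256781] [ 1.85315717e-01  9.82678437e-01 -1.00681211e-03 -4.00619996e-04] 0.998728187468171 [-0.56973998 -0.32781133  0.60484624] 0.0
scene [[464.10472507927136, 0.0, 259.70023906887525], [0.0, 464.10472507927136, 181.82534000117963], [0.0, 0.0, 1.0]] [0.555 0.655 0.95 ] [[-0.998, 0.061, -0.008], [0.052, 0.766, -0.64], [-0.033, -0.639, -0.768]]
top [[460.90101776981436, 0.0, 261.54981369595623], [0.0, 460.90101776981436, 196.48273842731632], [0.0, 0.0, 1.0]] [ 0.402 -0.096  1.328] [[-0.008, -1.0, 0.02], [-0.996, 0.006, -0.092], [0.092, -0.02, -0.996]]
```

View pics/scene0.png

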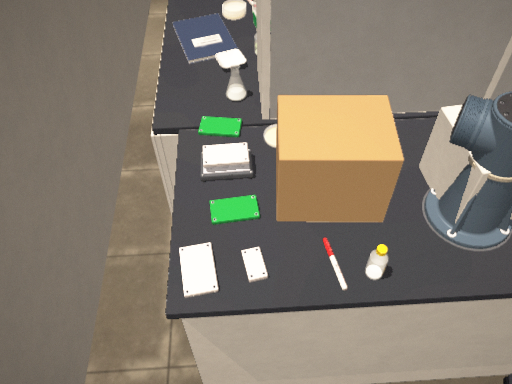

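View pics/top0.png

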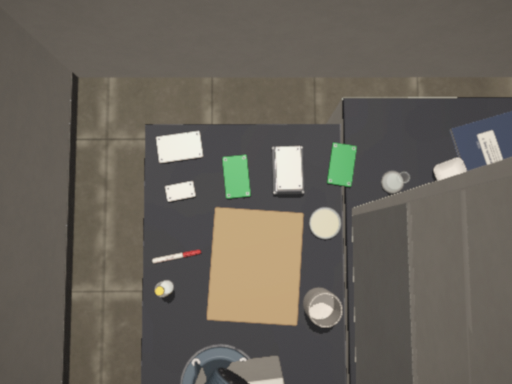

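The top view shows the base plate at (288,168), the small plate at (180,191), the spare at (180,147) and green decoys at (236,177) and (342,165). In the scene view the base plate is at (227,155) and the small plate at (254,264).

```bash
cat > h.py <<'E'
import numpy as np, cv2
from rig import readout, optics
from scipy.spatial.transform import Rotation as Ro
def ray(c,uv,z):
    uv=np.atleast_2d(uv).astype(float); C=-c['R'].T@c['t']
    d=np.c_[uv,np.ones(len(uv))]@np.linalg.inv(c['mtx']).T@c['R']
    return (C+d*((z-C[2])/d[:,2])[:,None])[:,:2]
def proj(c,X):
    p=c['mtx']@(c['R']@np.array(X)+c['t']); return p[:2]/p[2]
def plates(c,z,near,thr=150,rad=45,show=False):
    im=c['pixels'].astype(int); m=((im.min(2)>thr)&(im.max(2)-im.min(2)<60)).astype(np.uint8)
    m=cv2.morphologyEx(m,cv2.MORPH_CLOSE,np.ones((3,3),np.uint8))
    out=[]
    for k in cv2.findContours(m,cv2.RETR_EXTERNAL,cv2.CHAIN_APPROX_NONE)[0]:
        if cv2.contourArea(k)<120: continue
        k=cv2.convexHull(k)
        if np.hypot(*(k[:,0].mean(0)-near))>rad: continue
        w=ray(c,k[:,0],z)
        (cx,cy),(a,b),t=cv2.minAreaRect((w*1000).astype(np.float32))
        if a>b: t-=90   # long-axis direction = t+90
        t=(t+90+90)%180-90
        out.append((round(cx,1),round(cy,1),round(min(a,b),1),round(max(a,b),1),round(t,1)))
    return out
E
python3 - <<'E'
from h import *
S=optics.capture('scene');T=optics.capture('top')
for thr in(120,150,180,210):
  print(thr)
  for n,z,t,s in(('base',.058,(288,168),(227,155)),('small',.014,(180,191),(254,264)),('spare',.012,(180,147),(198,268))):
    print(n,plates(T,z,t,thr,20),plates(S,z,s,thr,20))
big=np.hstack([cv2.resize(T['pixels'][125:215,140:360],None,fx=3,fy=3,interpolation=2),np.zeros((270,1,3),np.uint8)])
b2=cv2.resize(S['pixels'][110:300,170:290],None,fx=3,fy=3,interpolation=2)
cv2.imwrite('pics/c1.png',big[:,:,::-1]);cv2.imwrite('pics/c2.png',b2[:,:,::-1])
E
```

```text
120
base [(596.1, -195.1, 84.1, 132.0, 0.7)] [(601.1, -174.1, 111.1, 128.2, 1.8)]
small [(542.3, 110.8, 47.4, 83.9, -78.9)] [(542.1, 116.8, 46.0, 85.9, -79.7)]
spare [(671.4, 114.3, 79.7, 129.9, -82.0)] [(671.2, 120.6, 77.3, 132.0, -82.2)]
150
base [(597.4, -195.3, 78.9, 129.1, 0.7)] [(599.7, -175.1, 109.2, 124.7, 1.1)]
small [(542.4, 110.5, 45.2, 81.3, -78.9)] [(542.6, 116.6, 44.7, 83.9, -79.3)]
spare [(671.6, 114.0, 77.5, 127.6, -82.0)] [(671.6, 120.0, 76.0, 129.1, -82.0)]
180
base [(598.3, -196.6, 72.8, 121.4, -0.6)] [(599.7, -175.0, 108.5, 124.7, 1.1)]
small [(542.1, 110.7, 42.4, 78.4, -78.9)] [(543.1, 115.5, 43.3, 80.8, -79.1)]
spare [(671.1, 114.3, 74.3, 124.2, -81.9)] [(671.9, 119.9, 75.1, 128.7, -81.8)]
210
base [(601.3, -197.4, 67.5, 116.7, 2.0)] [(601.8, -192.5, 71.2, 117.2, 2.1)]
small [(542.4, 110.5, 40.4, 76.5, -79.9)] [(543.3, 114.9, 42.9, 78.9, -79.1)]
spare [(671.5, 114.3, 72.5, 122.6, -82.0)] [(672.1, 118.6, 74.6, 125.2, -81.9)]
```

View pics/c2.png

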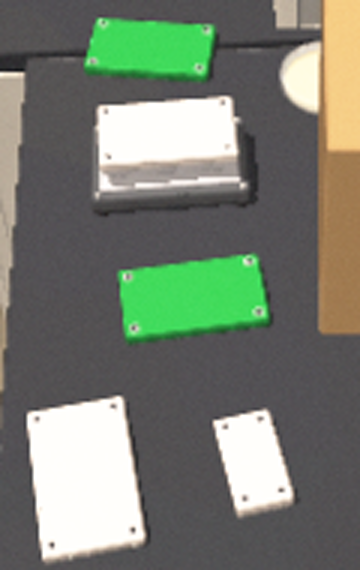

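The crop shows both white plates flat on the bench and the base plate on the stage. The two views agree except for a roughly constant 4 mm offset in y. I'll lift, shut the fingers and head for the stage.

step_arm(
  plan=[
    [-0.02,0,-0.03,0,0,-5.8,-1],
    [-0.02,0,-0.03,0,0,-5.8,-1],
    [-0.02,0,-0.03,0,0,-5.8,-1],
    [-0.02,0,-0.03,0,0,-5.8,-1],
    [-0.035,-0.02,0,0,0,0,-1],
    [-0.035,-0.02,0,0,0,0,-1],
    [-0.035,-0.02,0,0,0,0,-1],
    [-0.035,-0.02,0,0,0,0,-1],
    [-0.035,-0.02,0,0,0,0,-1],
    [-0.035,-0.02,0,0,0,0,-1],
  ],
  squeeze=20,
)

```text
clock: 1.03
ee_pos: [0.5202, 0.4502, 0.3533]
tcp_rot: [-0.016, 1.0, -0.0, -0.0]
contact_force: [-0.6, 0.6, 0.2]
finger_gap: 0.321
finger_force: 0.0
```

step_arm(
  plan=[
    [-0.005,-0.04,0,0,0,0,-1],
    [-0.005,-0.04,0,0,0,0,-1],
    [-0.005,-0.04,0,0,0,0,-1],
    [-0.005,-0.04,0,0,0,0,-1],
    [-0.005,-0.04,0,0,0,0,-1],
    [-0.005,-0.04,0,0,0,0,-1],
    [-0.005,-0.04,0,0,0,0,-1],
    [-0.005,-0.04,0,0,0,0,-1],
    [-0.005,-0.04,0,0,0,0,-1],
    [-0.005,-0.04,0,0,0,0,-1],
  ],
)

```text
clock: 1.87
ee_pos: [0.5815, 0.0513, 0.3535]
tcp_rot: [-0.016, 1.0, 0.0, -0.0]
contact_force: [1.5, -0.3, 0.6]
finger_gap: 0.005
finger_force: 0.0
```

step_arm(
  plan=[
    [0,-0.04,0,0,0,0,-1],
    [0,-0.04,0,0,0,0,-1],
    [0,-0.04,0,0,0,0,-1],
    [0,-0.04,0,0,0,0,-1],
    [0,-0.04,0,0,0,0,-1],
    [0,-0.04,0,0,0,0,-1],
    [0,0,0.04,0,0,0,-1],
    [0,0,0.04,0,0,0,-1],
    [0,0,0.04,0,0,0,-1],
    [0,0,0,0,0,0,-1],
  ],
)

```text
clock: 2.7
ee_pos: [0.5838, -0.1845, 0.225]
tcp_rot: [-0.015, 1.0, 0.004, -0.008]
contact_force: [-1.4, 0.5, -0.9]
finger_gap: 0.003
finger_force: 0.0
```

step_arm(
  plan=[
    [0,0,0,0,0,0,-1],
    [0,0,0,0,0,0,-1],
  ],
)

```text
clock: 2.87
ee_pos: [0.5908, -0.1871, 0.2355]
tcp_rot: [-0.016, 1.0, -0.001, 0.001]
contact_force: [-0.3, -0.4, 0.1]
finger_gap: -0.001
finger_force: 0.0
```

Run:
```python
from h import *
s=readout.get_state();print(s['ee_pos'],s['tcp_rot'],s['contact_force'],s['joint_pos'],s['joint_velocities'])
im=np.hstack([optics.capture('top')['pixels'][100:360,140:400],optics.capture('scene')['pixels'][40:300,140:400]])
cv2.imwrite('pics/a.png',cv2.resize(im[:,:,::-1],None,fx=1.5,fy=1.5))
```

```text
[ 0.59078065 -0.1871159   0.2354593 ] [-1.62199962e-02  9.99867166e-01 -7.84705527e-04  1.39501625e-03] [-0.32829963 -0.44727202  0.07036298] [-4.86805633e-01  5.16980680e-01  1.44691056e+00 -3.25070467e-05
  1.17450041e+00 -2.09003092e+00] [ 0.00223831 -0.03077782 -0.03078359 -0.00039126 -0.00666845 -0.00090792]
```

View pics/a.png

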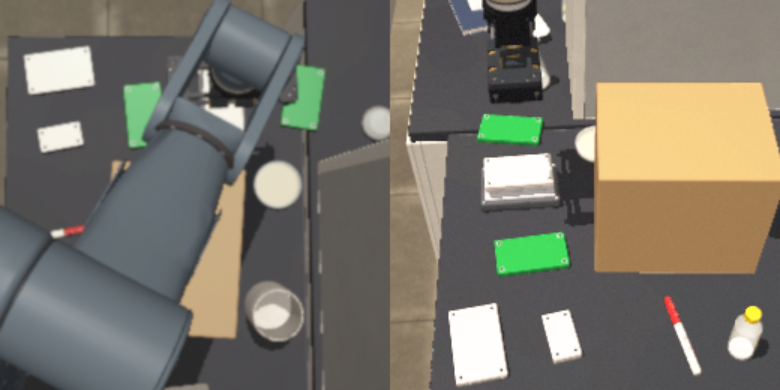

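The arm is over the stage and touches nothing; the plates and bystanders are in place. I'll descend now.

step_arm(
  plan=[
    [-0.009,-0.008,0.03,0,0,0,-1],
    [0,0,0.03,0,0,0,-1],
    [0,0,0.03,0,0,0,-1],
    [0,0,0.03,0,0,0,-1],
    [0,0,0.02,0,0,0,-1],
    [0,0,0.012,0,0,0,-1],
    [0,0,0,0,0,0,-1],
    [0,0,0,0,0,0,-1],
  ],
)

```text
clock: 3.63
ee_pos: [0.5999, -0.1948, 0.083]
tcp_rot: [-0.016, 1.0, -0.001, 0.001]
contact_force: [0.5, -0.4, 0.2]
finger_gap: 0.003
finger_force: 0.0
```

step_arm(
  plan=[
    [0,0,0.004,0,0,0,-1],
    [0,0,0.004,0,0,0,-1],
    [0,0,0.004,0,0,0,-1],
    [0,0,0,0,0,0,-1],
    [0,0,0,0,0,0,-1],
    [0,0,0,0,0,0,-1],
  ],
)

```text
clock: 4.13
ee_pos: [0.5988, -0.1944, 0.0697]
tcp_rot: [-0.016, 1.0, -0.0, 0.0]
contact_force: [0.2, 0.6, -0.9]
finger_gap: 0.004
finger_force: 0.0
```

step_arm(
  plan=[
    [0,0,0.003,0,0,0,-1],
    [0,0,0.003,0,0,0,-1],
    [0,0,0.003,0,0,0,-1],
    [0,0,0,0,0,0,-1],
    [0,0,0,0,0,0,-1],
    [0,0,0,0,0,0,-1],
  ],
)

```text
clock: 4.63
ee_pos: [0.599, -0.1945, 0.0623]
tcp_rot: [-0.016, 1.0, -0.0, 0.0]
contact_force: [-2.0, 1.3, 9.7]
finger_gap: 0.008
finger_force: 4.9
```

step_arm(
  plan=[
    [0,0,0.002,0,0,0,-1],
    [0,0,0.002,0,0,0,-1],
    [0,0,0,0,0,0,-1],
    [0,0,0,0,0,0,-1],
    [0,0,0,0,0,0,-1],
    [0,0,0,0,0,0,-1],
  ],
)

```text
clock: 5.13
ee_pos: [0.599, -0.1945, 0.0613]
tcp_rot: [-0.016, 1.0, -0.001, 0.001]
contact_force: [-5.5, 2.3, 25.4]
finger_gap: 0.002
finger_force: 12.6
```

The stage bottomed at 25 N with the travel stopped. I'll release and go to the small plate.

step_arm(
  plan=[
    [0,0,-0.004,0,0,0,-1],
    [0,0,-0.004,0,0,0,-1],
    [0,0,-0.006,0,0,0,-1],
    [0,0,-0.015,0,0,0,-1],
    [0,0,-0.04,0,0,0,-1],
    [0,0,-0.04,0,0,0,-1],
    [0,0,-0.04,0,0,0,-1],
    [0,0,-0.04,0,0,0,-1],
    [0,0.02,0,0,0,0,0],
    [0,0.04,0,0,0,0,1],
  ],
)

```text
clock: 5.97
ee_pos: [0.5997, -0.1388, 0.2494]
tcp_rot: [-0.013, 1.0, -0.003, 0.005]
contact_force: [1.1, 0.6, -0.2]
finger_gap: 0.085
finger_force: 0.0
```

step_arm(
  plan=[
    [0.007,0.035,0,0,0,0,1],
    [0.007,0.035,0,0,0,0,1],
    [0.007,0.035,0,0,0,0,1],
    [0.007,0.035,0,0,0,0,1],
    [0.007,0.035,0,0,0,0,1],
    [0.007,0.035,0,0,0,0,1],
    [0.007,0.035,0,0,0,0,1],
    [0,0,0,0,0,6.8,1],
    [0,0,0,0,0,6.8,1],
    [0,0,0,0,0,6.8,1],
  ],
)

```text
clock: 6.8
ee_pos: [0.5395, 0.1101, 0.2455]
tcp_rot: [0.163, 0.987, -0.0, -0.0]
contact_force: [0.8, 0.2, 0.3]
finger_gap: 0.834
finger_force: 0.0
```

step_arm(
  plan=[
    [0,0,0.01,0,0,6.8,1],
    [0,0,0.01,0,0,6.8,1],
    [0,0,0.01,0,0,6.8,1],
    [0,0,0.01,0,0,6.8,1],
    [0,0,0.01,0,0,6.8,1],
    [0,0,0.01,0,0,6.8,1],
    [0,0,0.01,0,0,6.8,1],
    [0,0,0.01,0,0,6.8,1],
    [0,0,0,0,0,6.8,1],
    [0,0,0,0,0,0,1],
  ],
)

```text
clock: 7.63
ee_pos: [0.5394, 0.1089, 0.1647]
tcp_rot: [0.642, 0.767, -0.001, -0.001]
contact_force: [-0.1, -0.1, 1.0]
finger_gap: 1.0
finger_force: 0.0
```

Run:
```python
from h import *
s=readout.get_state();R=Ro.from_quat(s['tcp_rot']).as_matrix();print(s['ee_pos'],'yaw y',np.degrees(np.arctan2(R[1,1],R[0,1])),s['contact_force'],s['finger_gap'],s['clock'])
S=optics.capture('scene');T=optics.capture('top')
for n,z,t,q in(('base',.058,(288,168),(227,155)),('small',.014,(180,191),(254,264))):
    print(n,plates(T,z,t,210,20),plates(S,z,q,210,20))
print(plates(S,.058,(227,155),220,20))
cv2.imwrite('pics/b.png',cv2.resize(S['pixels'][60:320,140:400][:,:,::-1],None,fx=2,fy=2))
```

```text
[0.53944312 0.10890708 0.1646672 ] yaw y 10.119426189682075 [-0.10458154 -0.05678395  0.96195228] 0.999505184754459 7.6333
base [(601.0, -196.2, 70.7, 117.1, 1.8)] [(624.2, -176.3, 77.9, 102.8, -87.8)]
small [] [(543.9, 115.8, 41.6, 80.5, -79.1)]
[(624.6, -177.9, 73.3, 99.9, -86.9)]
```

View pics/b.png

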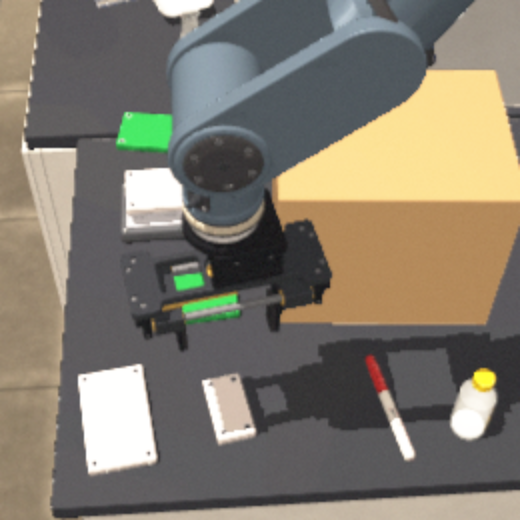

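The view shows the open gripper behind and above the small plate, with nothing disturbed. The base plate hasn't shifted. Next I'll descend and grasp.

step_arm(
  plan=[
    [0.003,0.0035,0.03,0,0,0,1],
    [0,0,0.03,0,0,0,1],
    [0,0,0.03,0,0,0,1],
    [0,0,0.03,0,0,0,1],
    [0,0,0.015,0,0,0,1],
    [0,0,0.01,0,0,0,1],
    [0,0,0,0,0,0,1],
    [0,0,0,0,0,0,1],
    [0,0,0,0,0,0,1],
  ],
)

```text
clock: 8.48
ee_pos: [0.544, 0.1126, 0.0217]
tcp_rot: [0.641, 0.768, 0.001, 0.001]
contact_force: [1.0, -0.1, -0.3]
finger_gap: 1.002
finger_force: 0.0
```

step_arm(
  plan=[
    [0,-0.001,0.004,0,0,0,1],
    [0,0,0.003,0,0,0,1],
    [0,0,0,0,0,0,0],
    [0,0,0,0,0,0,-1],
    [0,0,0,0,0,0,-1],
    [0,0,0,0,0,0,-1],
    [0,0,0,0,0,0,-1],
    [0,0,0,0,0,0,-1],
    [0,0,0,0,0,0,-1],
    [0,0,0,0,0,0,-1],
  ],
  squeeze=20,
)

```text
clock: 9.32
ee_pos: [0.5418, 0.1123, 0.0136]
tcp_rot: [0.641, 0.767, -0.0, 0.0]
contact_force: [-0.4, -0.2, 1.1]
finger_gap: 0.51
finger_force: 20.0
```

step_arm(
  plan=[
    [0,0,0,0,0,0,-1],
    [0,0,0,0,0,0,-1],
  ],
)

```text
clock: 9.48
ee_pos: [0.5419, 0.1124, 0.0136]
tcp_rot: [0.641, 0.767, 0.0, 0.0]
contact_force: [-0.6, -0.5, -0.2]
finger_gap: 0.504
finger_force: 20.0
```

step_arm(
  plan=[
    [0,0,-0.01,0,0,0,-1],
    [0,0,-0.03,0,0,0,-1],
    [0,0,-0.04,0,0,0,-1],
    [0,0,-0.04,0,0,0,-1],
    [0,0,-0.04,0,0,0,-1],
    [0,0,-0.01,0,0,-6.8,-1],
    [0,0,0,0,0,-6.8,-1],
    [0,0,0,0,0,-6.8,-1],
    [0,0,0,0,0,-6.8,-1],
    [0,0,0,0,0,-6.8,-1],
  ],
)

```text
clock: 10.32
ee_pos: [0.5415, 0.1124, 0.1845]
tcp_rot: [0.386, 0.922, 0.0, 0.0]
contact_force: [0.5, -0.6, -0.8]
finger_gap: 0.505
finger_force: 20.0
```

step_arm(
  plan=[
    [0,0,0,0,0,-6.8,-1],
    [0,0,0,0,0,-6.8,-1],
    [0,0,0,0,0,-6.8,-1],
    [0,0,0,0,0,-6.8,-1],
    [0,0,0,0,0,-6.8,-1],
    [0,0,0,0,0,-6.8,-1],
    [0,0,0,0,0,-6.8,-1],
    [-0.005,-0.02,0,0,0,0,-1],
    [-0.005,-0.02,0,0,0,0,-1],
    [-0.005,-0.025,0,0,0,0,-1],
  ],
)

```text
clock: 11.15
ee_pos: [0.5586, 0.0482, 0.1842]
tcp_rot: [-0.017, 1.0, 0.0, 0.0]
contact_force: [0.3, 0.2, -0.1]
finger_gap: 0.501
finger_force: 20.0
```

step_arm(
  plan=[
    [-0.004,-0.03,0,0,0,0,-1],
    [-0.004,-0.03,0,0,0,0,-1],
    [-0.004,-0.03,0,0,0,0,-1],
    [-0.004,-0.03,0,0,0,0,-1],
    [-0.004,-0.03,0,0,0,0,-1],
    [-0.004,-0.03,0,0,0,0,-1],
    [-0.004,-0.03,0,0,0,0,-1],
    [-0.004,-0.03,0,0,0,0,-1],
    [0,0,0,0,0,0,-1],
    [0,0,0,0,0,0,-1],
  ],
)

```text
clock: 11.98
ee_pos: [0.5985, -0.1928, 0.1839]
tcp_rot: [-0.015, 1.0, -0.0, 0.0]
contact_force: [-0.2, 0.5, 0.6]
finger_gap: 0.504
finger_force: 20.0
```

Run:
```python
from h import *
s=readout.get_state();R=Ro.from_quat(s['tcp_rot']).as_matrix();print(s['ee_pos'],'yaw y',np.degrees(np.arctan2(R[1,1],R[0,1])),s['contact_force'],s['finger_gap'],s['clock'])
S=optics.capture('scene')
z=s['ee_pos'][2]-.0136; print(z,proj(S,[*s['ee_pos'][:2],z]))
im=S['pixels'][60:200,160:320]
cv2.imwrite('pics/d.png',cv2.resize(im[:,:,::-1],None,fx=4,fy=4))
```

```text
[ 0.5984631  -0.19275254  0.18390024] yaw y 91.66275765230161 [-0.15748506  0.45500468  0.58993207] 0.5038824210966968 11.9833
0.1703002352930127 [223.38578174 121.44634244]
```

View pics/d.png

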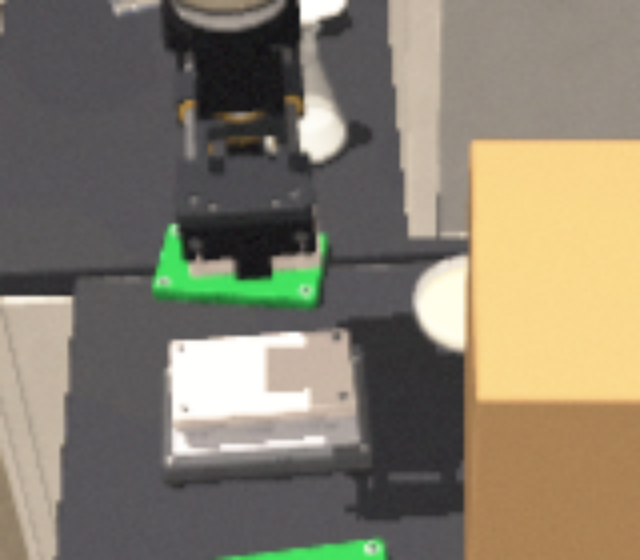

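The held plate is centred under the finger, its ends at crop columns 190 and 322 and the finger at 253. I'll lower it.

step_arm(
  plan=[
    [-0.0025,-0.002,0.03,0,0,0,-1],
    [0,0,0.03,0,0,0,-1],
    [0,0,0.025,0,0,0,-1],
    [0,0,0.015,0,0,0,-1],
    [0,0,0.006,0,0,0,-1],
    [0,0,0.002,0,0,0,-1],
    [0,0,0,0,0,0,-1],
    [0,0,0,0,0,0,-1],
  ],
)

```text
clock: 12.7
ee_pos: [0.602, -0.1927, 0.0769]
tcp_rot: [-0.016, 1.0, -0.0, 0.001]
contact_force: [-0.0, -0.4, -1.2]
finger_gap: 0.504
finger_force: 20.0
```

Run:
```python
from h import *
s=readout.get_state();print(s['ee_pos'],s['contact_force'])
S=optics.capture('scene');T=optics.capture('top')
im=np.hstack([cv2.resize(S['pixels'][110:200,190:270],(480,540)),cv2.resize(T['pixels'][130:215,260:310],(318,540))])
cv2.imwrite('pics/e.png',im[:,:,::-1])
```

```text
[ 0.60200018 -0.19270815  0.07687261] [-0.02954892 -0.36630635 -1.20659814]
```

View pics/e.png

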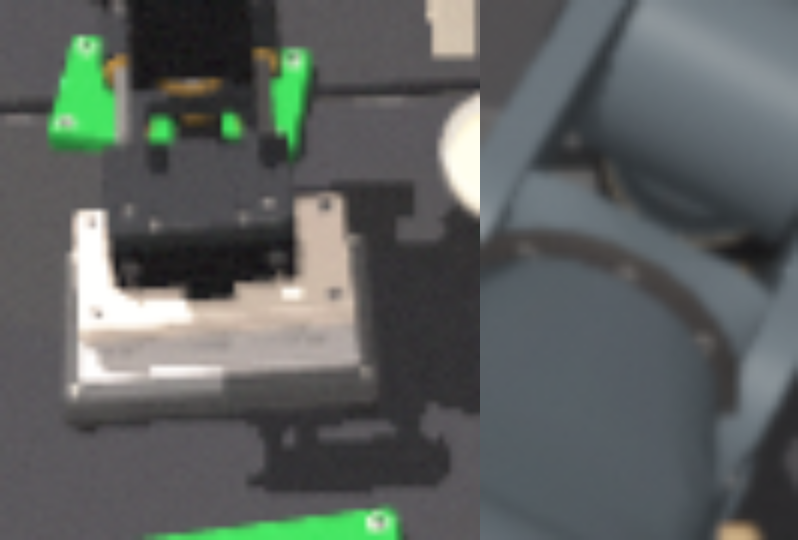

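The plate hangs just above the base; the small-plate edges are hidden by the gripper. I'll set it down and check after letting go.

step_arm(
  plan=[
    [0.001,-0.002,0,0,0,0,-1],
    [0,0,0.003,0,0,0,-1],
    [0,0,0.002,0,0,0,-1],
    [0,0,0,0,0,0,-1],
    [0,0,0,0,0,0,-1],
    [0,0,0,0,0,0,-1],
  ],
)

```text
clock: 13.3
ee_pos: [0.6005, -0.1954, 0.0712]
tcp_rot: [-0.016, 1.0, -0.0, 0.0]
contact_force: [-0.6, -0.2, 4.9]
finger_gap: 0.501
finger_force: 20.0
```

step_arm(
  plan=[
    [0,0,-0.0005,0,0,0,-1],
    [0,0,0,0,0,0,-1],
    [0,0,0,0,0,0,0.5],
    [0,0,0,0,0,0,0.5],
    [0,0,0,0,0,0,0.5],
    [0,0,0,0,0,0,0.5],
    [0,0,-0.02,0,0,0,0.5],
    [0,0,-0.04,0,0,0,0.5],
    [0,0,-0.04,0,0,0,0.5],
    [0,0,-0.04,0,0,0,-1],
  ],
)

```text
clock: 14.13
ee_pos: [0.5995, -0.1944, 0.2116]
tcp_rot: [-0.016, 1.0, 0.001, -0.001]
contact_force: [0.8, -1.0, 0.1]
finger_gap: 0.727
finger_force: 0.0
```

step_arm(
  plan=[
    [0,0,-0.03,0,0,0,-1],
    [-0.03,0,-0.02,0,0,0,-1],
    [-0.04,0,0,0,0,0,-1],
    [-0.04,0,0,0,0,0,-1],
    [0,0,0,0,0,0,-1],
    [0,0,0,0,0,0,-1],
  ],
)

```text
clock: 14.63
ee_pos: [0.711, -0.1907, 0.2589]
tcp_rot: [-0.017, 1.0, 0.0, -0.001]
contact_force: [-0.3, -0.1, -0.6]
finger_gap: 0.309
finger_force: 0.0
```

Run:
```python
from h import *
s=readout.get_state();print(s['ee_pos'],s['contact_force'],s['finger_gap'],s['clock'])
S=optics.capture('scene');T=optics.capture('top')
for c,n in((S,'S'),(T,'T')):
    p=proj(c,[.6,-.195,.072]).astype(int);print(n,p)
im=np.hstack([cv2.resize(S['pixels'][125:185,190:262],(432,360),interpolation=cv2.INTER_CUBIC),cv2.resize(T['pixels'][135:205,260:315],(283,360),interpolation=cv2.INTER_CUBIC)])
cv2.imwrite('pics/f.png',im[:,:,::-1])
```

```text
[ 0.71103451 -0.19067021  0.25893957] [-0.25797339 -0.13444073 -0.55949815] 0.3086658191775851 14.6333
S [225 148]
T [287 167]
```

View pics/f.png

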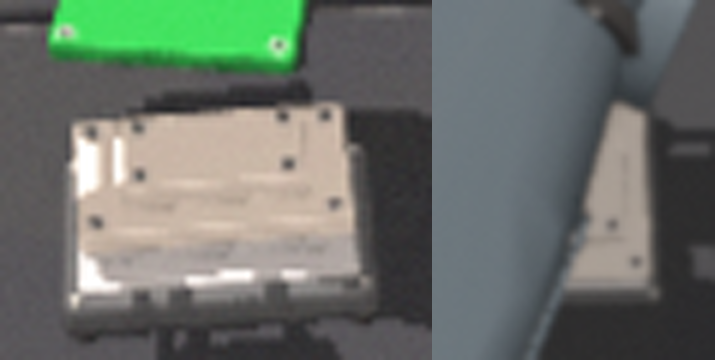

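The small plate lies on the base. Its corner screws (crop) are at (138,128), (284,117), (140,175), (289,163); the base's are at (91,132), (326,115), (96,222), (335,203).

Run:
```python
from h import *
S=optics.capture('scene')
f=lambda p,z: ray(S,np.array(p)/6.+[190-.42,125-.42],z)*1000
for p,z in(([(138,128),(284,117),(140,175),(289,163)],.072),([(91,132),(326,115),(96,222),(335,203)],.058)):
    w=f(p,z); l=(w[0]-w[1])+(w[2]-w[3]); print(w.round(0).tolist(),w.mean(0),np.degrees(np.arctan2(l[1],l[0])))
```

```text
[[633.0, -207.0], [569.0, -210.0], [632.0, -179.0], [568.0, -182.0]] [ 600.740454  -194.3926181] 2.261883958586853
[[656.0, -220.0], [551.0, -223.0], [653.0, -166.0], [549.0, -170.0]] [ 601.91915318 -194.65981735] 2.0628830888211738
```

The small plate is centred within about 1 mm and square. I'll press it now.

step_arm(
  plan=[
    [0.04,-0.004,0,0,0,0,-1],
    [0.04,-0.004,0,0,0,0,-1],
    [0.03,0,0.02,0,0,0,-1],
    [0,0,0.03,0,0,0,-1],
    [0,0,0.03,0,0,0,-1],
    [0,0,0.03,0,0,0,-1],
    [0,0,0.025,0,0,0,-1],
    [0,0,0.015,0,0,0,-1],
    [0,0,0.01,0,0,0,-1],
    [0,0,0,0,0,0,-1],
  ],
)

```text
clock: 15.62
ee_pos: [0.5982, -0.2023, 0.0994]
tcp_rot: [-0.016, 1.0, 0.001, -0.002]
contact_force: [0.2, 0.1, 0.5]
finger_gap: 0.006
finger_force: 0.0
```

step_arm(
  plan=[
    [0,0,0,0,0,0,-1],
    [0,0,0,0,0,0,-1],
  ],
)

```text
clock: 15.78
ee_pos: [0.6011, -0.2035, 0.1026]
tcp_rot: [-0.016, 1.0, -0.001, 0.001]
contact_force: [-0.5, -0.2, -0.5]
finger_gap: 0.006
finger_force: 0.0
```

step_arm(
  plan=[
    [0,0.008,0.006,0,0,0,-1],
    [0,0,0.006,0,0,0,-1],
    [0,0,0.004,0,0,0,-1],
    [0,0,0.003,0,0,0,-1],
    [0,0,0.002,0,0,0,-1],
    [0,0,0.002,0,0,0,-1],
    [0,0,0,0,0,0,-1],
    [0,0,0,0,0,0,-1],
    [0,0,0,0,0,0,-1],
  ],
)

```text
clock: 16.53
ee_pos: [0.6001, -0.1944, 0.079]
tcp_rot: [-0.016, 1.0, 0.0, -0.0]
contact_force: [-2.2, 1.9, 7.1]
finger_gap: 0.005
finger_force: 3.7
```

step_arm(
  plan=[
    [0,0,0.002,0,0,0,-1],
    [0,0,0.002,0,0,0,-1],
    [0,0,0.002,0,0,0,-1],
    [0,0,0.001,0,0,0,-1],
    [0,0,0,0,0,0,-1],
    [0,0,0,0,0,0,-1],
    [0,0,0,0,0,0,-1],
    [0,0,0,0,0,0,-1],
    [0,0,0,0,0,0,-1],
  ],
)

```text
clock: 17.28
ee_pos: [0.6002, -0.1944, 0.0753]
tcp_rot: [-0.016, 1.0, 0.0, 0.0]
contact_force: [-6.0, 4.3, 23.1]
finger_gap: 0.005
finger_force: 12.2
```

Bottomed again at 23 N. I'll release slowly and retreat.

step_arm(
  plan=[
    [0,0,-0.003,0,0,0,-1],
    [0,0,-0.003,0,0,0,-1],
    [0,0,-0.004,0,0,0,-1],
    [0,0,-0.004,0,0,0,-1],
    [0,0,-0.015,0,0,0,-1],
    [0,0,-0.04,0,0,0,-1],
    [0,0,-0.04,0,0,0,-1],
    [0,0,-0.04,0,0,0,-1],
    [-0.03,0,-0.02,0,0,0,-1],
    [-0.04,0,0,0,0,0,-1],
  ],
)

```text
clock: 18.12
ee_pos: [0.6717, -0.1945, 0.2476]
tcp_rot: [-0.015, 1.0, -0.003, 0.004]
contact_force: [0.7, -1.3, 0.8]
finger_gap: 0.005
finger_force: 0.0
```

step_arm(
  plan=[
    [-0.03,0,0,0,0,0,-1],
    [0,0,0,0,0,0,-1],
    [0,0,0,0,0,0,-1],
    [0,0,0,0,0,0,-1],
    [0,0,0,0,0,0,-1],
  ],
)

```text
clock: 18.53
ee_pos: [0.6988, -0.1917, 0.2392]
tcp_rot: [-0.016, 1.0, 0.0, -0.001]
contact_force: [-0.1, 0.5, 0.0]
finger_gap: 0.009
finger_force: 0.0
```

Run:
```python
from h import *
s=readout.get_state();print(s['ee_pos'],s['contact_force'],abs(s['joint_velocities']).max(),s['clock'])
S=optics.capture('scene')
cv2.imwrite('pics/g.png',cv2.resize(S['pixels'][125:185,190:262],(432,360),interpolation=cv2.INTER_CUBIC)[:,:,::-1])
```

```text
[ 0.69877737 -0.1916853   0.23920969] [-0.14566368  0.52651667  0.04515808] 0.010665900738086523 18.5333
```

View pics/g.png

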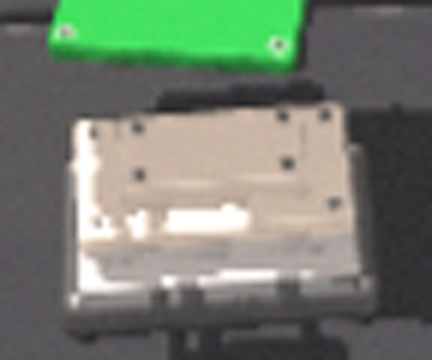

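The stack hasn't moved: the screws are still at (138,128) and (288,163), and the seat is up.

```bash
python3 -c "
from rig import manip
print(manip.close_job())"
```

```text
the job is handed in; nothing more can be done
None
```

I pressed the base plate to the stop, laid the small plate on it (about 1 mm off centre, square), pressed that to the stop and released it, then handed in the job at about 18.5 s; the hand-in returned no verdict.

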